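# Knock a stuck brass press die out of its nest and set it in the dish

## Robot

A 6-joint arm with a two-finger parallel gripper is mounted at the origin on the work surface. World frame = base frame: x ahead of the robot, y to its left, z up, the work surface at z = 0. Lengths are in m, angles in rad, forces in N, time in s.
With the tool pointing down it reaches from about 0.35 to 0.775 m from the base axis. Payload 7.3 kg.
Tool frame: the origin (TCP) lies at the very end of the fingers, on their centre line; the grasp point (between the pads) lies robot.pinch_z behind it (robot.pinch_z is the distance from the TCP to the grasp point, in m); y points along the fingers, z is the direction in which the jaws open and shut, and the axes are right-handed (so a half turn about y gives the same grasp; the last joint's range is limited). The gripper opens to 92 mm and grips with 3 to 60 N. Pads are 19 mm wide; open, the fingers measure 130 mm over their backs; the gripper's body (75 mm by 190 mm) begins 47 mm behind the grasp point.
Start: joints at [1.123, 0.342, 1.524, -0, 1.275, -0.146], TCP at [0.156, 0.501, 0.227] pointing down, gripper open.
Joint ranges: [-2.53, 2.53], [-0.77, 2.02], [0.04, 2.7], [-1, 4.14], [0.28, 2.66], [-3.11, 3.11]. Speed limits (rad/s): [2.57, 2.57, 3.14, 3.14, 3.14, 3.14].

## Interface

Orientations are given as [roll, pitch, yaw] about the fixed x, y, z axes, in that order (R = Rz(yaw) Ry(pitch) Rx(roll)).
In Python, from cell import status, viewer, robot gives the robot as it stands. The module is installed in compiled form; this text tells all that it offers.
- The arm moves only by the shell command python3 -m pendant 'ROWS' [FORCE]. ROWS is JSON, a list that holds one entry, the list of rows, each a list of 7 numbers: the shift along the tool's x, y, z in cm, then the turn, a rotation vector about the tool's x, y, z in rad, then the finger opening in cm, from 0 to 9.18. A call has 1 to 20 rows; each row is the pose to reach, as a shift and turn from the pose commanded when the call began, along the tool's axes at that moment; what a row does not reach only later rows make up. A row lasts 1/10 s, in which the tool goes at most 50 mm and 8.59 degrees, less where a joint would pass 70% of its speed; a pose out of reach is approached as far as the arm can. A call with a gripper value outside its range is refused whole. The fingers move at their own pace and stop on an object; FORCE is the grip in N (left out, the last holds). Time passes only in rows, so rows that repeat a pose let the fingers close. It gives the time, the measured TCP pose, the force and the opening at its end, in the units of the state.
- status.observe(): the state, without advancing time (a new reading comes with each control period).
- viewer.read_camera(name): name is "scene" or "side" or "wrist"; returns a dict with "image" (480x640x3 uint8, red, green, blue), "range_z" (480x640 float32, m along the optical axis (not along the pixel's ray), 0 where there is no reading), "fx", "fy", "cx", "cy" (pixels), "camera_from_world" (4x4, takes a point from world to camera coordinates). Camera axes: x right, y up, looking along -z (the intrinsics and any distortion apply to the point x, -y, -z); pixel columns grow to the right and rows downward; lengths in m; the calibration is good to about 2 mm. The wrist camera is an equidistant fisheye: a pixel r from the principal point sees the ray r / f radians off the axis. A picture is of the moment at which its call begins.
- robot.hand_in(): hands the job in, once; it reports no verdict.
The state is a dict: "time": time; "qpos": joint angles; "qvel": joint speeds; "joint_efforts": joint torques, N m; "tool_pos": TCP position; "tool_rot": TCP orientation; "contact_force": force on the tool from outside, world axes, zero at the start; "torque": the same for the moment, N m; "opening": finger opening in m.
Only numpy, scipy, OpenCV 4.12 (cv2) and the standard library are available. Lean on these libraries where they do the work, as an engineer would, in place of code of your own. Each camera call takes 0.05 s, during which the arm holds its last target. There are 200 camera calls.

## Task

The brass press die is jammed in the nest of the knockout bench: with the red grip, feel for the off-centre hole in the nest floor with the spring-loaded rod, pressing only lightly so that the rod is never forced, then push the rod up through the hole until the die stands at least 12 mm higher than it sat. Let the rod drop back down, take the die out and set it down gently, right way up, near the middle of the steel dish; leave the other things on the plank alone.

Things in the scene. Friction and masses are not known exactly. Their poses are not given: they have to be found in the camera images.
- bench: knockout bench, fixed: aluminium nest block 110 x 120 mm (its x, y) on two dark teak cheeks, flat top 97 mm above the plank, with a round pocket of 56 mm bore, 35 mm deep, in its middle. Origin on the plank right under the pocket's centre, z up; x points from the red grip to the pocket, y is the way the rod carriage slides. The grip's post stands 100 mm from the pocket centre on the -x side.
- pocket_floor (a point): centre of the pocket's floor, 62 mm above the plank. The floor is 6 mm thick and has one 13 mm square knockout hole, in line with the rod's track but off-centre: the hole's centre lies anywhere up to 7 mm to either side of this point along the bench's y. The die covers it, so it can be neither seen nor measured and must be felt for with the rod from below.
- die: brass press die stuck in the pocket: round puck 54 mm across, 34 mm high, dots on top, about 0.2 kg. Origin at the centre of its underside, z up. At first it sits on the pocket floor, top 1 mm below the block's top, out of fingers' reach. Two sprung rubber pads hold it; pushing it up takes about 5 to 14 N. It stays at the height it is pushed to and can then be pulled out upwards with some 10 N.
- carriage (a joint): sideways position of the rod carriage (m), -0.02 to 0.02 along the bench's y; 0 = rod under the pocket's centre. Yoke, grip and rod ride on it; it slides with about 1 N of friction and stays where it is left.
- yoke (a joint): how far yoke and grip are lifted (m), 0 = down at rest, 0.040 = upper stop. It weighs about 3 N and drops back when let go. At 0.007 the rod's tip meets the underside of the pocket floor, or starts to enter the hole; in the hole it meets the die at 0.013.
- grip (a point): red plastic grip block of the yoke, 22 x 22 mm (sides along the bench's x and y), 46 mm tall; this point is on its axis 13 mm below its top, 115 mm above the plank at rest. Free space of over 25 mm on all sides. Lift and slide the rod by it; the rod moves one to one with it, apart from the rod's spring.
- rod: upright brass knockout rod under the pocket, 10 mm thick, flat tip. Origin at the tip's centre, 49 mm above the plank at rest, 100 mm from the grip along the bench's +x. It is sprung in the yoke: pushed on, it gives way downwards with 2 N of preload plus 2 N per mm, up to 12 mm. More than 20 N on it, upwards or sideways (9 mm of give), would bend it. Tip friction 0.3.
- dish: shallow round stainless dish, loose, 140 mm in diameter with a 14 mm high rim, floor 4 mm thick. Origin at the centre of its underside.
- dabba: round shut stainless masala dabba, 174 mm across, 93 mm high with its knob, loose; origin under its centre. To be left alone.
- canister0: closed aluminium canister, 90 mm across, 115 mm high; origin under its centre. To be left alone.
- canister1: second such canister. To be left alone.
- canister2: third such canister. To be left alone.
- scoop: small green plastic scoop, 145 mm long, 25 mm high; origin under the middle of its blade. To be left alone.
- mortar: white ceramic mortar, 100 mm across, 75 mm high; origin under its centre. To be left alone.
There are look-alikes about, which are no part of the job. Of the things that look like the die, the smallest one is meant.

How it is judged:
On the way, in this order (a step that is already met when the one before it is completed fails the run):
1. the rod's tip has entered the hole in the nest floor (z of rod in the frame of bench above 0.0585 m).
2. the rod has pushed the die up at least 10 mm in the pocket and is still under it (z of die in the frame of bench above 0.072 m and z of rod in the frame of bench above 0.069 m and horizontal distance between die and bench below 0.004 m), for 0.2 s.
At the end, for the whole second after the job is handed in: the die rests upright (within 0.1 rad) and still on the dish's floor, its centre within 30 mm of the dish's, the dish lies flat, and the yoke is down again (within 4 mm) (horizontal distance between die and dish below 0.03 m and z of die in the frame of dish between 0.001 and 0.008 m and angle between each of die, dish's own z axis and vertical below 0.1 rad and linear speed of die below 0.02 m/s and value of joint yoke below 0.004 m); the robot touches nothing.
It fails at once if the knockout rod is pressed against anything with more than 20 N (contact force between rod and anything else above 20 N).
It fails at once if the die is dropped or banged into the dish (over 100 N) (contact force between die and dish above 100 N).
It fails at once if another thing on the plank is moved more than 25 mm (distance of any of dabba, canister0, canister1, canister2, scoop, mortar from where it was at the start of the episode above 0.025 m).
It also fails if it takes over 58 s, if anything falls off the work surface, if the arm or the gripper's body presses on something with over 40 N, if the wrist force passes 120 N, or if a joint passes its speed limit or range.

## Working session

There is one attempt and no reset: what is moved stays moved. The work goes in short steps, Python scripts to look and compute and a shell command to move; the robot and the scene stay as the last step left them, time stands still between calls to the robot, and variables do not carry over. Pictures are saved under pics/ and viewed, about 8 in all and at most 12, crops included, and the job is handed in when it is done.

```bash
mkdir -p pics
cat > h.py <<'E'
import numpy as np, cv2
from cell import status, viewer, robot
def cap(n):
    d=viewer.read_camera(n); np.savez(''+n+'.npz',**d); return d
def save(d,name,crop=None,scale=1):
    im=d['image'][...,::-1]
    if crop: x0,y0,x1,y1=crop; im=im[y0:y1,x0:x1]
    im=cv2.resize(im,None,fx=scale,fy=scale,interpolation=cv2.INTER_CUBIC)
    cv2.imwrite('pics/'+name+'.png',im)
def world(d,fish=False):
    h,w=d['range_z'].shape; u,v=np.meshgrid(np.arange(w),np.arange(h))
    z=d['range_z'].astype(float); a=(u-d['cx'])/d['fx']; b=(v-d['cy'])/d['fy']
    if fish:
        r=np.hypot(a,b); k=np.where(r>1e-6,np.tan(np.minimum(r,1.5))/np.maximum(r,1e-6),1); a=a*k;b=b*k
    P=np.stack([a*z,-b*z,-z],-1); M=np.linalg.inv(d['camera_from_world'])
    W=P@M[:3,:3].T+M[:3,3]; W[z==0]=np.nan; return W
E
python3 - <<'E'
from h import *
o=status.observe(); print(o['time'],o['tool_pos'],o['tool_rot'],robot.pinch_z,o['contact_force'])
for n in('scene','side'):
    d=cap(n); save(d,n+'1'); print(n,np.linalg.inv(d['camera_from_world'])[:3,3].round(3))
E
```

```text
0.0 [0.15585286 0.50089559 0.22603749] [-1.57233093e+00  2.18772125e-04 -3.01812752e-01] 0.0188 [ 1.18388516 -0.4171727  -0.28452438]
scene [1.229 0.587 1.007]
side [ 0.296 -1.123  1.394]
```

View pics/scene1.png

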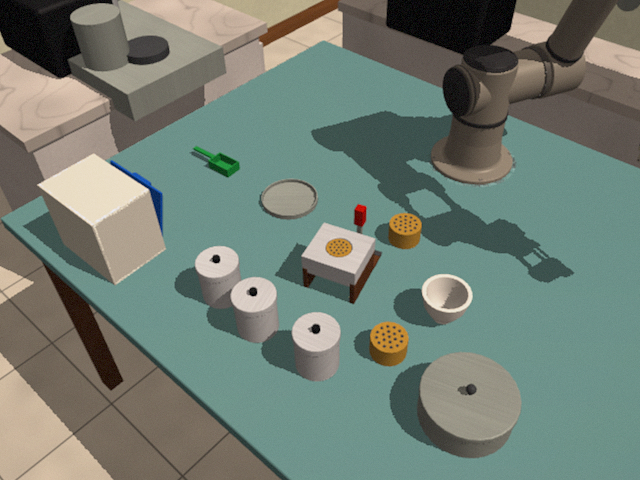

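View pics/side1.png

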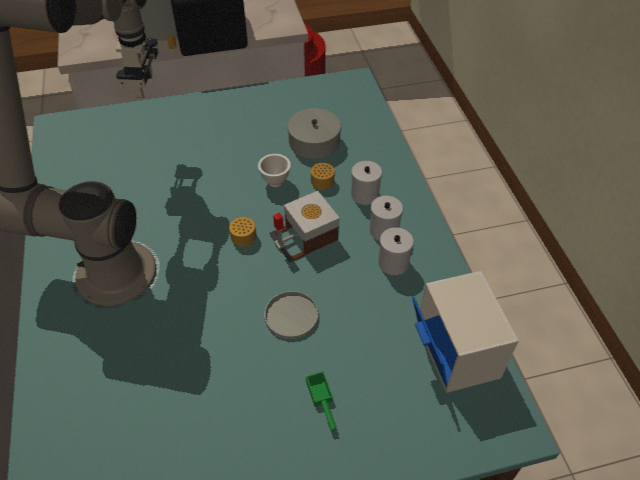

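Scene view: die candidates are the puck in the nest (339,247) and two loose, larger pucks at (405,231) and (389,343). I choose the one in the nest because it is the smallest and jammed. The red grip is at (360,215) and the dish at (289,198). The side view agrees, with the bench at (312,215), grip at (279,221) and dish at (291,315).

Run:
```python
from h import *
res={}
for n,bx,dx in(('scene',(285,190,400,310),(250,170,330,225)),('side',(260,180,350,270),(255,285,330,345))):
    d=dict(np.load(n+'.npz')); W=world(d); im=d['image'].astype(int)
    def box(b): return W[b[1]:b[3],b[0]:b[2]].reshape(-1,3), im[b[1]:b[3],b[0]:b[2]].reshape(-1,3)
    P,C=box(bx)
    t=P[(abs(P[:,2]-.097)<.006)&~((C[:,0]>1.6*C[:,1]))]
    r=cv2.minAreaRect((t[:,:2]*1000).astype(np.float32)); print(n,'top',r,np.nanmedian(t[:,2]))
    g=P[(C[:,0]>110)&(C[:,1]<50)&(C[:,2]<50)]; gt=g[g[:,2]>np.nanmax(g[:,2])-.006]
    print('grip',len(g),np.nanmean(g,0),np.nanmin(g,0),np.nanmax(g,0),'top',gt.mean(0))
    br=P[(C[:,0]>150)&(C[:,2]<.5*C[:,0])&(C[:,1]>70)&(P[:,2]>.08)];print('die',len(br),np.nanmean(br,0),np.ptp(br,0))
    P,C=box(dx); q=P[(P[:,2]>.0025)&(P[:,2]<.03)]
    c,rad=cv2.minEnclosingCircle((q[:,:2]*1000).astype(np.float32)); print('dish',c,rad,np.nanmedian(q[:,2]),np.nanmax(q[:,2]))
    tab=W[(abs(W[...,2])<.02)];print('table z',np.median(tab[:,2]))
a=save(dict(np.load('scene.npz')),'crop1',(270,180,450,380),3)
```

```text
scene top ((538.0040283203125, 2.3173751831054688), (149.6962432861328, 122.2943115234375), 16.540555953979492) 0.09760168702787253
grip 107 [ 0.45657325 -0.00872525  0.11793557] [ 0.44247201 -0.02309542  0.08554551] [ 0.46873435 -0.00112244  0.13231017] top [ 0.45781804 -0.01283683  0.12896347]
die 317 [0.55282159 0.00925398 0.09706383] [0.13253734 0.05863064 0.03928981]
dish (429.30682373046875, -265.67889404296875) 144.93569946289062 0.005224049773977502 0.02188991709056154
table z 0.000995537183615669
side top ((537.3140258789062, 3.388031005859375), (150.13961791992188, 128.5659942626953), 15.19965934753418) 0.09719164270574299
grip 36 [ 0.45509482 -0.01576485  0.12898489] [ 0.44580122 -0.0285932   0.12230556] [ 0.46451351 -0.00231452  0.13445071] top [ 0.45501114 -0.01738334  0.13060042]
die 46 [0.54568022 0.00832881 0.09553739] [0.0401356  0.05495237 0.0127041 ]
dish (439.12353515625, -248.3101806640625) 130.1966094970703 0.00552925272749627 0.021753364454957902
table z 0.000735836842829074
```

View pics/crop1.png

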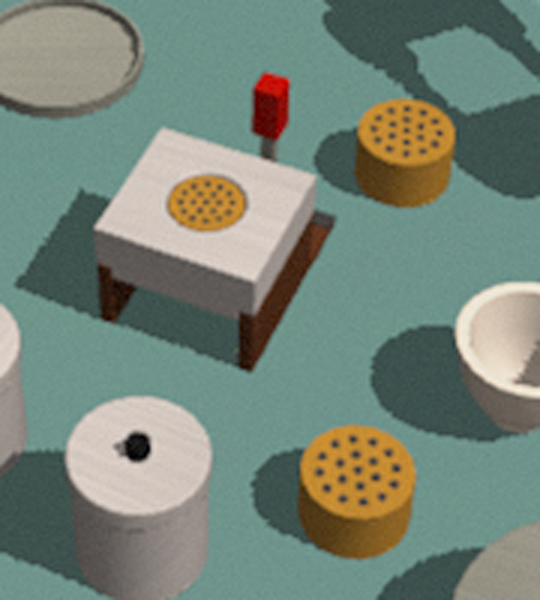

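The crop confirms a small die flush in the nest of the knockout bench, with the grip to its upper right, and two larger loose pucks. The bench is yawed about 0.27 rad. I'm moving above the grip.

```bash
python3 -m pendant '[[[42.5,0,-39.1,0,-0.57,0,9],[42.5,0,-39.1,0,-0.57,0,9],[42.5,0,-39.1,0,-0.57,0,9],[42.5,0,-39.1,0,-0.57,0,9],[42.5,0,-39.1,0,-0.57,0,9],[42.5,0,-39.1,0,-0.57,0,9],[42.5,0,-39.1,0,-0.57,0,9],[42.5,0,-39.1,0,-0.57,0,9],[42.5,0,-39.1,0,-0.57,0,9],[42.5,0,-39.1,0,-0.57,0,9],[42.5,0,-39.1,0,-0.57,0,9],[42.5,0,-39.1,0,-0.57,0,9],[42.5,0,-39.1,0,-0.57,0,9],[42.5,0,-39.1,0,-0.57,0,9]]]'
python3 - <<'E'
from h import *
d=cap('wrist'); save(d,'wrist1'); o=status.observe(); print(o['tool_pos'],o['tool_rot'],o['contact_force'],d['fx'],d['cx'],d['cy'])
W=world(d,True)
im=d['image'].astype(int);print('cam',np.linalg.inv(d['camera_from_world'])[:3,3].round(3))
m=(im[...,0]>100)&(im[...,1]<50)&(im[...,2]<50); g=W[m]; print(len(g),np.argwhere(m).mean(0)); g=g[g[:,2]>np.nanmax(g[:,2])-.01]; print('grip',len(g),g.mean(0),g.min(0),g.max(0))
m=(abs(W[...,2]-.097)<.004)
n,l,s,c=cv2.connectedComponentsWithStats(m.astype(np.uint8))
for i in np.argsort(-s[1:,4])[:3]+1:
    p=W[l==i]; print(s[i],cv2.minAreaRect((p[:,:2]*1000).astype(np.float32)),np.median(p[:,2]))
E
```

```text
time: 1.5
tool_pos: [0.4454, 0.0008, 0.2261]
tool_rot: [-1.57, 0.001, 0.265]
contact_force: [-1.3, -0.6, -0.0]
opening: 0.0899
[0.44499806 0.00184145 0.22621195] [-1.56969198e+00  1.30243070e-03  2.67308645e-01] [ 0.09855545  0.58686567 -0.11226039] 371.64829954431775 313.3325955773861 239.72288016918918
cam [ 0.37  -0.021  0.384]
1 [427. 639.]
grip 1 [ 0.89221056  1.27363733 -0.1985814 ] [ 0.89221056  1.27363733 -0.1985814 ] [ 0.89221056  1.27363733 -0.1985814 ]
[ 220  285  139   46 5889] ((520.8681640625, -0.8239326477050781), (44.31085968017578, 120.2450942993164), 16.34663963317871) 0.0964235944499347
[ 230  361  127   29 3342] ((589.8363647460938, 19.720191955566406), (35.68952941894531, 120.79483795166016), 16.363258361816406) 0.09650837750433397
[280 223  27   5  78] ((445.34259033203125, -16.37356948852539), (3.1452624797821045, 21.02668571472168), 12.712506294250488) 0.09653252108477994
```

View pics/wrist1.png

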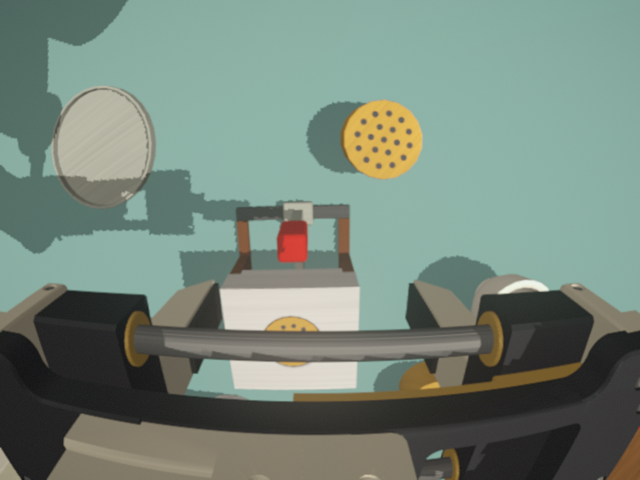

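The wrist view shows the grip at (292,241), the nest at (290,330) with the die partly hidden behind the gripper bar, and the dish at (103,147). Next I'm measuring the grip and dish in this picture.

Run:
```python
from h import *
d=dict(np.load('wrist.npz')); W=world(d,True); im=d['image'].astype(int)
m=(im[...,0]>140)&(im[...,1]<90)&(im[...,2]<90); m[:210]=0;m[270:]=0
g=W[m]; print(len(g),'zmax',np.nanmax(g[:,2])); t=g[g[:,2]>.124]; print(len(t),t.mean(0),cv2.minAreaRect((t[:,:2]*1000).astype(np.float32)))
b=W[70:220,35:170].reshape(-1,3); q=b[(b[:,2]>.009)&(b[:,2]<.02)]
from scipy.optimize import least_squares
f=least_squares(lambda p:np.hypot(q[:,0]-p[0],q[:,1]-p[1])-p[2],[.43,-.2,.07],loss='soft_l1',f_scale=.002); print('dish',f.x,len(q))
b2=W[100:180,80:130].reshape(-1,3);print('floor z',np.nanmedian(b2[:,2]))
c=np.array([.4574,-.0195]);p=t.mean(0)[:2]; u=np.array([np.cos(.287),np.sin(.287)]);v=np.array([-u[1],u[0]])
print('grip in bench',(p-c)@u,(p-c)@v)
```

```text
838 zmax 0.12961143829968763
788 [ 0.45444051 -0.01334193  0.1271618 ] ((454.6801452636719, -13.380516052246094), (21.086280822753906, 20.868303298950195), 16.269474029541016)
dish [ 0.43729623 -0.25008678  0.06801074] 1176
floor z 0.00328825504009439
grip in bench -0.0010952361492817455 0.00674395395277408
```

```bash
python3 -m pendant '[[[0.5,3,-1.7,0,-0.02,0,7],[0.5,7,-1.7,0,-0.02,0,6],[0.5,10,-1.7,0,-0.02,0,6],[0.5,12,-1.7,0,-0.02,0,6],[0.5,13,-1.7,0,-0.02,0,6],[0.5,13,-1.7,0,-0.02,0,6],[0.5,13,-1.7,0,-0.02,0,6]]]' 35
python3 - <<'E'
from h import *
o=status.observe(); print(o['tool_pos'],o['tool_rot'],o['contact_force'])
d=cap('wrist'); save(d,'wrist2')
E
```

```text
time: 2.25
tool_pos: [0.4554, -0.0128, 0.0976]
tool_rot: [-1.571, -0.001, 0.289]
contact_force: [-0.1, 0.7, 0.0]
opening: 0.0599
[ 0.45537021 -0.01283624  0.09757849] [-1.57130073e+00 -1.22776358e-03  2.89405530e-01] [-0.10720829  0.71415871  0.0316538 ]
```

View pics/wrist2.png

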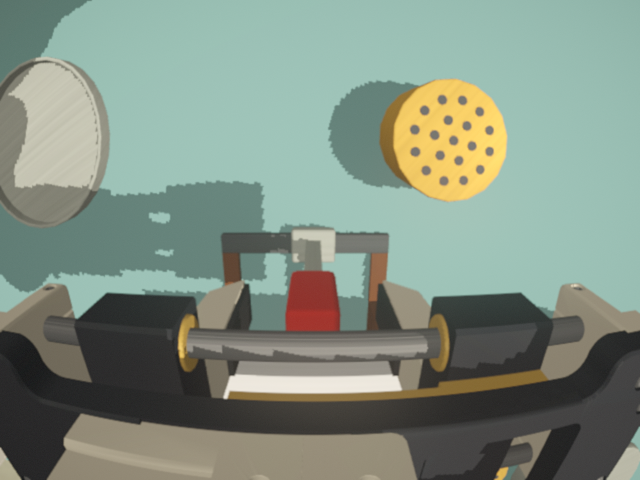

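The picture shows the grip (313,300) centred between the two fingers. I'm closing.

```bash
python3 -m pendant '[[[0,0,0,0,0,0,1.5],[0,0,0,0,0,0,1.5],[0,0,0,0,0,0,1.5],[0,0,0,0,0,0,1.5],[0,0,0,0,0,0,1.5],[0,0,0,0,0,0,1.5],[0,0,0,0,0,0,1.5],[0,0,0,0,0,0,1.5]]]' 35
python3 -m pendant '[[[0,-0.2,0,0,0,0,1.5],[0,-0.4,0,0,0,0,1.5],[0,-0.4,0,0,0,0,1.5],[0,-0.4,0,0,0,0,1.5]]]'
```

```text
time: 3.1
tool_pos: [0.4549, -0.0135, 0.0967]
tool_rot: [-1.571, 0.0, 0.288]
contact_force: [-0.6, -0.7, 1.9]
opening: 0.0219
time: 3.5
tool_pos: [0.4549, -0.0134, 0.1007]
tool_rot: [-1.571, -0.0, 0.288]
contact_force: [0.4, -1.0, -2.2]
opening: 0.0217
```

```bash
python3 -m pendant '[[[0,-0.2,0,0,0,0,1.5],[0,-0.2,0,0,0,0,1.5],[0,-0.2,0,0,0,0,1.5]]]'
python3 -m pendant '[[[0,-0.1,0,0,0,0,1.5],[0,-0.2,0,0,0,0,1.5],[0,-0.2,0,0,0,0,1.5]]]'
python3 -m pendant '[[[0,-0.1,0,0,0,0,1.5],[0,-0.1,0,0,0,0,1.5],[0,-0.1,0,0,0,0,1.5]]]'
```

```text
time: 3.8
tool_pos: [0.4549, -0.0134, 0.1028]
tool_rot: [-1.571, -0.0, 0.288]
contact_force: [1.2, -0.2, -2.9]
opening: 0.0219
time: 4.1
tool_pos: [0.455, -0.0134, 0.1046]
tool_rot: [-1.571, -0.0, 0.288]
contact_force: [1.9, -1.1, -5.9]
opening: 0.0216
time: 4.4
tool_pos: [0.4549, -0.0134, 0.1056]
tool_rot: [-1.571, 0.0, 0.288]
contact_force: [1.9, -0.2, -9.0]
opening: 0.0219
```

Contact under the floor, about 6 N of rod push at yoke 9 mm. Sliding towards bench -y in 1 mm steps.

```bash
for i in 1; do python3 -m pendant '[[[0,0,-0.1,0,0,0,1.5],[0,0,-0.1,0,0,0,1.5]]]'; done
python3 -m pendant '[[[0,0,-0.1,0,0,0,1.5],[0,0,-0.1,0,0,0,1.5]]]'
python3 -m pendant '[[[0,0,-0.1,0,0,0,1.5],[0,0,-0.1,0,0,0,1.5]]]'
```

```text
time: 4.6
tool_pos: [0.455, -0.0139, 0.1055]
tool_rot: [-1.57, 0.0, 0.288]
contact_force: [2.5, 4.7, -8.2]
opening: 0.022
time: 4.8
tool_pos: [0.4553, -0.0148, 0.1055]
tool_rot: [-1.57, 0.0, 0.288]
contact_force: [2.2, 5.0, -7.8]
opening: 0.0218
time: 5.0
tool_pos: [0.4556, -0.0158, 0.1056]
tool_rot: [-1.57, 0.0, 0.288]
contact_force: [2.6, 4.0, -7.8]
opening: 0.0218
```

```bash
python3 -m pendant '[[[0,0,-0.1,0,0,0,1.5],[0,0,-0.1,0,0,0,1.5]]]'
python3 -m pendant '[[[0,0,-0.1,0,0,0,1.5],[0,0,-0.1,0,0,0,1.5]]]'
python3 -m pendant '[[[0,0,-0.1,0,0,0,1.5],[0,0,-0.1,0,0,0,1.5]]]'
```

```text
time: 5.2
tool_pos: [0.4559, -0.0167, 0.1055]
tool_rot: [-1.57, 0.0, 0.288]
contact_force: [2.6, 4.6, -7.6]
opening: 0.0218
time: 5.4
tool_pos: [0.4562, -0.0177, 0.1055]
tool_rot: [-1.57, 0.0, 0.288]
contact_force: [3.3, 3.8, -7.4]
opening: 0.0217
time: 5.6
tool_pos: [0.4565, -0.0187, 0.1055]
tool_rot: [-1.57, 0.0, 0.288]
contact_force: [2.5, 3.2, -7.9]
opening: 0.0218
```

```bash
python3 -m pendant '[[[0,0,-0.1,0,0,0,1.5],[0,0,-0.1,0,0,0,1.5]]]'
python3 -m pendant '[[[0,0,-0.1,0,0,0,1.5],[0,0,-0.1,0,0,0,1.5]]]'
```

```text
time: 5.8
tool_pos: [0.4568, -0.0197, 0.1055]
tool_rot: [-1.57, 0.0, 0.288]
contact_force: [3.2, 4.3, -8.4]
opening: 0.022
time: 6.0
tool_pos: [0.4571, -0.0207, 0.1056]
tool_rot: [-1.57, 0.0, 0.288]
contact_force: [2.0, 4.6, -8.1]
opening: 0.0218
```

```bash
python3 -m pendant '[[[0,0,-0.1,0,0,0,1.5],[0,0,-0.1,0,0,0,1.5]]]'
```

```text
time: 6.2
tool_pos: [0.4574, -0.0218, 0.1056]
tool_rot: [-1.57, 0.0, 0.288]
contact_force: [2.4, 4.1, -8.0]
opening: 0.0221
```

```bash
python3 -m pendant '[[[0,0,-0.1,0,0,0,1.5],[0,0,-0.1,0,0,0,1.5]]]'
python3 -m pendant '[[[0,0,-0.1,0,0,0,1.5],[0,0,-0.1,0,0,0,1.5]]]'
```

```text
time: 6.4
tool_pos: [0.4578, -0.0233, 0.106]
tool_rot: [-1.571, -0.0, 0.288]
contact_force: [1.1, 1.5, -3.6]
opening: 0.0221
time: 6.6
tool_pos: [0.4582, -0.0243, 0.106]
tool_rot: [-1.571, -0.0, 0.288]
contact_force: [2.1, 0.3, -2.5]
opening: 0.0218
```

```bash
python3 -m pendant '[[[0,0,-0.1,0,0,0,1.5],[0,0,-0.1,0,0,0,1.5]]]'
```

```text
time: 6.8
tool_pos: [0.4584, -0.0252, 0.1058]
tool_rot: [-1.571, -0.0, 0.288]
contact_force: [1.2, -0.5, -2.2]
opening: 0.0216
```

The force dropped from 8 to 2.5 N, so the rod popped into the hole. I'm re-centring by 1.2 mm and lifting slowly.

```bash
python3 -m pendant '[[[0,0,0.12,0,0,0,1.5],[0,0,0.12,0,0,0,1.5],[0,-0.15,0.12,0,0,0,1.5],[0,-0.3,0.12,0,0,0,1.5],[0,-0.4,0.12,0,0,0,1.5],[0,-0.5,0.12,0,0,0,1.5],[0,-0.6,0.12,0,0,0,1.5],[0,-0.6,0.12,0,0,0,1.5]]]' 50
```

```text
time: 7.6
tool_pos: [0.458, -0.0238, 0.1116]
tool_rot: [-1.571, -0.0, 0.288]
contact_force: [2.3, -1.6, -7.5]
opening: 0.0218
```

```bash
python3 -m pendant '[[[0,-0.1,0,0,0,0,1.5],[0,-0.2,0,0,0,0,1.5],[0,-0.3,0,0,0,0,1.5],[0,-0.3,0,0,0,0,1.5]]]'
```

```text
time: 8.0
tool_pos: [0.458, -0.0238, 0.1148]
tool_rot: [-1.571, -0.0, 0.288]
contact_force: [2.6, -1.1, -7.3]
opening: 0.0212
```

```bash
python3 -m pendant '[[[0,-0.15,0,0,0,0,1.5],[0,-0.3,0,0,0,0,1.5],[0,-0.45,0,0,0,0,1.5],[0,-0.6,0,0,0,0,1.5],[0,-0.75,0,0,0,0,1.5],[0,-0.8,0,0,0,0,1.5]]]'
```

```text
time: 8.6
tool_pos: [0.458, -0.0238, 0.1228]
tool_rot: [-1.571, -0.0, 0.288]
contact_force: [3.1, 0.3, -10.5]
opening: 0.0214
```

```bash
python3 -m pendant '[[[0,-0.15,0,0,0,0,1.5],[0,-0.3,0,0,0,0,1.5],[0,-0.45,0,0,0,0,1.5],[0,-0.6,0,0,0,0,1.5],[0,-0.75,0,0,0,0,1.5],[0,-0.9,0,0,0,0,1.5],[0,-1.0,0,0,0,0,1.5],[0,-1.0,0,0,0,0,1.5],[0,-1.0,0,0,0,0,1.5]]]'
python3 - <<'E'
from h import *
d=cap('scene'); save(d,'scene2',(270,160,450,320),4); print(status.observe()['contact_force'])
E
```

```text
time: 9.5
tool_pos: [0.4583, -0.0246, 0.1328]
tool_rot: [-1.572, -0.0, 0.288]
contact_force: [5.2, -5.8, -12.6]
opening: 0.0213
[  4.41693922  -5.77073379 -12.61245161]
```

View pics/scene2.png

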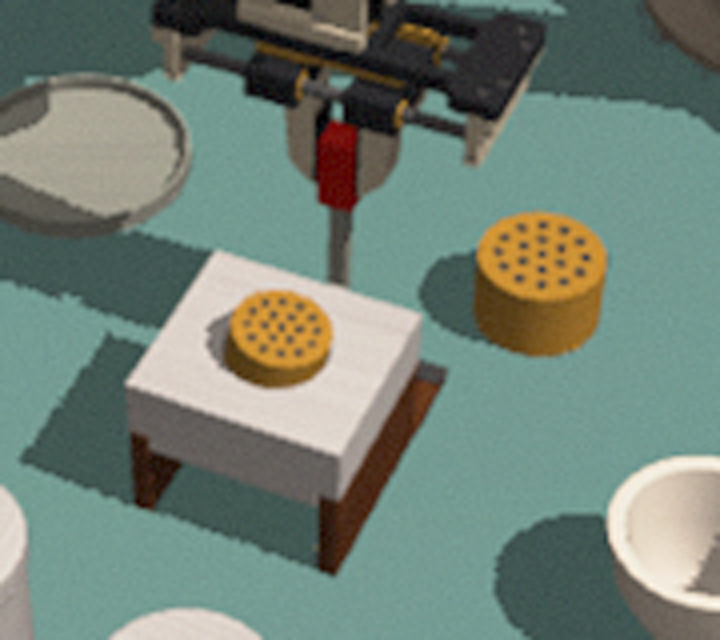

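The crop shows the die (280,335) standing well proud of the nest. Measuring its height.

Run:
```python
from h import *
d=dict(np.load('scene.npz')); W=world(d); im=d['image'].astype(int)
P=W[228:258,320:358].reshape(-1,3); C=im[228:258,320:358].reshape(-1,3)
m=(C[:,0]>1.5*C[:,2])&(P[:,2]>.1); p=P[m]; print(m.sum(),np.percentile(p[:,2],[10,50,75,90]))
t=p[p[:,2]>np.percentile(p[:,2],75)-.004]; c=cv2.minEnclosingCircle((t[:,:2]*1000).astype(np.float32)); print(c,t.mean(0))
A=np.c_[t[:,:2]-t[:,:2].mean(0),np.ones(len(t))]; print('tilt',np.linalg.lstsq(A,t[:,2],rcond=None)[0][:2])
```

```text
483 [0.10587341 0.11395245 0.11608432 0.11790741]
((553.8175048828125, 12.383400917053223), 28.209897994995117) [0.55464428 0.01011905 0.11539105]
tilt [ 0.0335231 -0.100055 ]
```

```bash
python3 -m pendant '[[[0,0.3,0,0,0,0,1.5],[0,0.6,0,0,0,0,1.5],[0,1.0,0,0,0,0,1.5],[0,1.4,0,0,0,0,1.5],[0,1.8,0,0,0,0,1.5],[0,2.2,0,0,0,0,1.5],[0,2.6,0,0,0,0,1.5],[0,3.0,0,0,0,0,1.5],[0,3.4,0,0,0,0,1.5],[0,3.55,0,0,0,0,1.5],[0,3.55,0,0,0,0,1.5]]]'
```

```text
time: 10.65
tool_pos: [0.4579, -0.0237, 0.097]
tool_rot: [-1.57, 0.0, 0.288]
contact_force: [1.6, 0.1, -3.2]
opening: 0.0215
```

```bash
python3 -m pendant '[[[0,0,0,0,0,0,6],[0,0,0,0,0,0,6],[0,0,0,0,0,0,6],[0,0,0,0,0,0,6],[0,-3,0,0,0,0,6],[0,-7,0,0,0,0,8],[0,-11,0,0,0,0,8.5],[4,-13.5,0.5,0,0,0,8.5],[8,-13.5,0.5,0,0,0,8.5],[10.1,-13.5,0.5,0,0,0,8.5],[10.1,-13.5,0.5,0,0,0,8.5],[10.1,-13.5,0.5,0,0,0,8.5]]]'
python3 - <<'E'
from h import *
d=cap('wrist'); save(d,'wrist3'); W=world(d,True); o=status.observe(); print(o['tool_pos'],o['tool_rot'],o['contact_force'])
im=d['image'].astype(int)
m=(im[...,0]>1.5*im[...,2])&(abs(W[...,2]-.1155)<.006)
n,l,s,c=cv2.connectedComponentsWithStats(cv2.morphologyEx(m.astype(np.uint8),cv2.MORPH_CLOSE,np.ones((5,5))))
for i in np.argsort(-s[1:,4])[:2]+1:
    p=W[(l==i)&m]; print(s[i],cv2.minEnclosingCircle((p[:,:2]*1000).astype(np.float32)),np.median(p[:,2]),p.min(0),p.max(0))
    A=np.c_[p[:,:2]-p[:,:2].mean(0),np.ones(len(p))]; print('tilt',np.linalg.lstsq(A,p[:,2],rcond=None)[0][:2])
E
```

```text
time: 11.85
tool_pos: [0.5527, 0.0097, 0.2316]
tool_rot: [-1.57, 0.002, 0.289]
contact_force: [0.7, -0.8, -0.1]
opening: 0.0853
[0.55237074 0.00957746 0.23179117] [-1.57023936e+00  1.54637929e-03  2.88194611e-01] [ 0.08712542 -0.14878543  0.45704492]
[ 282  200   69   66 3568] ((551.9804077148438, 11.220280647277832), 26.869173049926758) 0.1135824643505162 [ 0.52549418 -0.01551855  0.10952975] [0.57780074 0.0378866  0.11873922]
tilt [ 0.04198735 -0.11937464]
[297 117  21   1  21] ((469.17529296875, -20.297895431518555), 7.267233371734619) 0.11438574112270411 [ 0.46712568 -0.02727     0.11329803] [ 0.47122491 -0.01332579  0.11628828]
tilt [24.47705604  7.17374933]
```

View pics/wrist3.png

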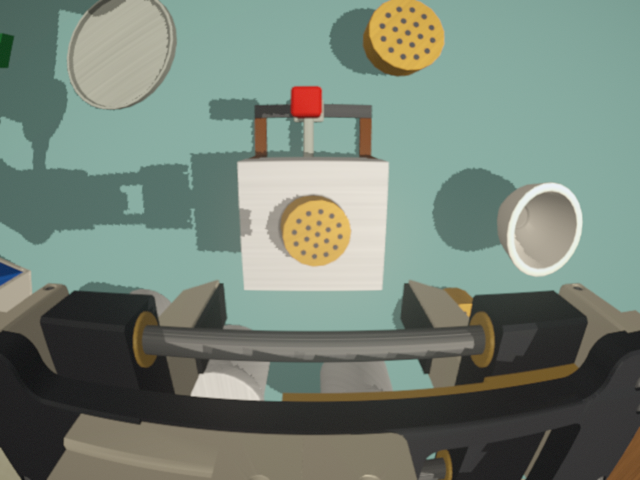

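The wrist view shows the die raised at (315,231) and the red grip down at (306,102). The die is tilted about 0.12 rad about bench x. Jaws along bench y should square it, so I'm descending and gripping.

```bash
python3 -m pendant '[[[0,5,0.15,0,0,0,8],[0,9,0.15,0,0,0,8],[0,12,0.15,0,0,0,8],[0,13,0.15,0,0,0,8],[0,13.2,0.15,0,0,0,8],[0,13.2,0.15,0,0,0,8]]]' 15
python3 -m pendant '[[[0,0,0,0,0,0,4.5],[0,0,0,0,0,0,4.5],[0,0,0,0,0,0,4.5],[0,0,0,0,0,0,4.5],[0,0,0,0,0,0,4.5],[0,0,0,0,0,0,4.5],[0,0,0,0,0,0,4.5],[0,0,0,0,0,0,4.5]]]' 15
python3 -m pendant '[[[0,0,0,0,0,0,4.5],[0,0,0,0,0,0,4.5],[0,0,0,0,0,0,4.5]]]' 50
```

```text
time: 12.5
tool_pos: [0.5535, 0.0109, 0.1015]
tool_rot: [-1.572, -0.002, 0.288]
contact_force: [-0.3, -0.5, 0.1]
opening: 0.0801
time: 13.3
tool_pos: [0.5532, 0.0113, 0.1005]
tool_rot: [-1.571, -0.001, 0.288]
contact_force: [0.5, 2.2, 2.7]
opening: 0.0539
time: 13.6
tool_pos: [0.5532, 0.0113, 0.1003]
tool_rot: [-1.571, -0.0, 0.288]
contact_force: [1.1, 2.3, 4.2]
opening: 0.0535
```

```bash
python3 -m pendant '[[[0,-0.3,0,0,0,0,4.5],[0,-0.6,0,0,0,0,4.5],[0,-0.9,0,0,0,0,4.5],[0,-1.2,0,0,0,0,4.5],[0,-1.5,0,0,0,0,4.5],[0,-1.8,0,0,0,0,4.5],[0,-2.1,0,0,0,0,4.5],[0,-2.6,0,0,0,0,4.5]]]'
python3 -m pendant '[[[0,-2,0,0,0,0,4.5],[0,-5,0,0,0,0,4.5],[0,-8,0,0,0,0,4.5],[0,-9,0,0,0,0,4.5],[0,-9,0,0,0,0,4.5]]]'
python3 - <<'E'
from h import *
o=status.observe(); print(o['tool_pos'],o['tool_rot'],o['contact_force'],o['opening'])
d=cap('wrist'); save(d,'wrist4')
W=world(d,True); im=d['image'].astype(int)
d=cap('side'); save(d,'side2',(200,130,400,360),3)
b=W[:160,20:240].reshape(-1,3); q=b[(b[:,2]>.009)&(b[:,2]<.02)]
from scipy.optimize import least_squares
f=least_squares(lambda p:np.hypot(q[:,0]-p[0],q[:,1]-p[1])-p[2],[.437,-.25,.07],loss='soft_l1',f_scale=.002); print('dish',f.x,len(q))
E
```

```text
time: 14.4
tool_pos: [0.5528, 0.011, 0.1267]
tool_rot: [-1.571, 0.0, 0.288]
contact_force: [0.3, 0.8, -1.5]
opening: 0.053
time: 14.9
tool_pos: [0.5536, 0.011, 0.2177]
tool_rot: [-1.572, -0.003, 0.288]
contact_force: [-0.4, 0.5, -1.4]
opening: 0.0528
[0.55363515 0.01103603 0.21768226] [-1.57218648 -0.00310691  0.28825136] [-0.3654685   0.49518946 -1.43077448] 0.05282272559519331
dish [ 0.43768881 -0.25009413  0.06806661] 1010
```

View pics/wrist4.png

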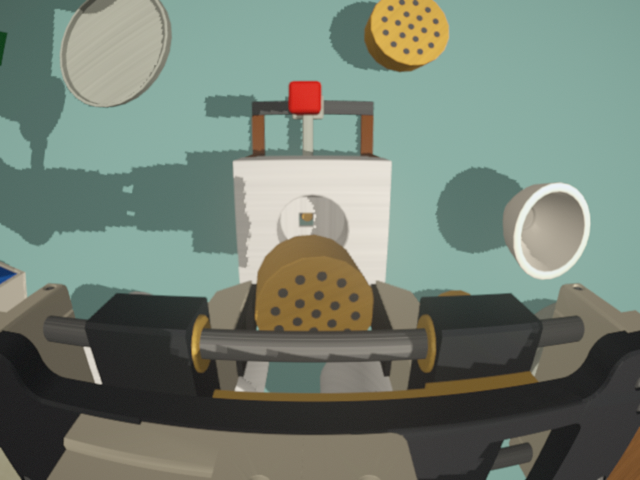

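View pics/side2.png

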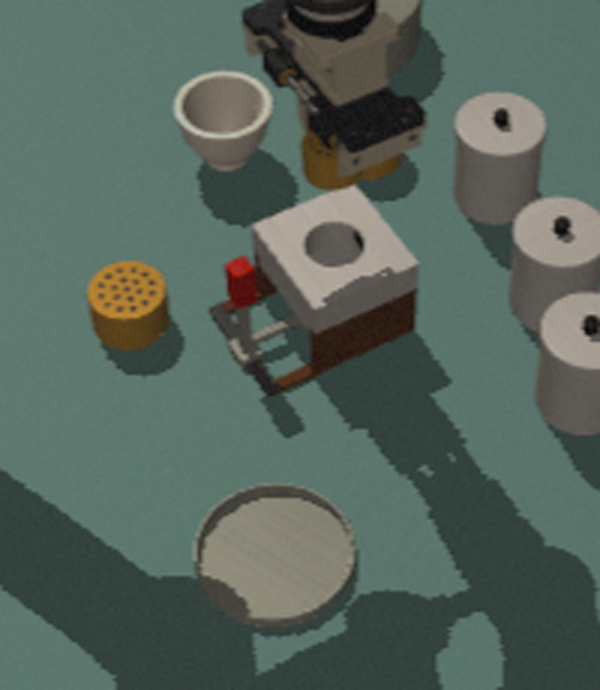

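The wrist view shows the die held between the fingers (313,295) and the pocket empty with the hole at (307,217). The side view shows the yoke down and the dish at (275,553). I'm measuring the tilt of the held die and its bottom height.

Run:
```python
from h import *
d=dict(np.load('wrist.npz')); W=world(d,True); im=d['image'].astype(int)
m=(im[...,0]>1.3*im[...,2]); m[:232]=0;m[332:]=0;m[:,:258]=0;m[:,370:]=0; m&=(W[...,2]>.17)
p=W[m]; o=np.array([.5536,.0110,.2177]); ps=.288
u=np.array([np.cos(ps),np.sin(ps),0]);v=np.array([-u[1],u[0],0]);q=np.c_[(p-o)@u,(p-o)@v,p[:,2]-o[2]]
from scipy.stats import binned_statistic as bs
top=None
r=bs(q[:,0],q[:,2],'median',np.arange(-.034,.034,.004)); print(np.c_[r.bin_edges[:-1],r.statistic].round(4).tolist())
for s in range(1):
    t=q[q[:,0]>-.022]; 
    for k in range(4):
        A=np.c_[t[:,:2],np.ones(len(t))]; c=np.linalg.lstsq(A,t[:,2],rcond=None)[0]; e=abs(A@c-t[:,2]); t=t[e<.003]
    print('top plane (slope x,slope y,z at tcp)',c,len(t),t.min(0),t.max(0))
```

```text
[[-0.034, 0.0773], [-0.03, 0.0003], [-0.026, 0.0098], [-0.022, 0.0115], [-0.018, 0.0122], [-0.014, 0.0121], [-0.01, 0.0128], [-0.006, 0.0125], [-0.002, 0.0127], [0.002, 0.0125], [0.006, 0.011], [0.01, 0.0086], [0.014, nan], [0.018, nan], [0.022, nan], [0.026, nan]]
top plane (slope x,slope y,z at tcp) [ 0.01607139 -0.12040482  0.01245933] 5141 [-0.0219959  -0.02514098  0.00688103] [0.00924107 0.02496581 0.01651959]
```

The die is still tilted 0.12 rad in the jaws (top edge of one pad against the tip of the other). I'll turn the tool +0.12 rad about its x so the die is level for placing, and carry it to the dish.

```bash
python3 -m pendant '[[[-2,0,-2.2,0,0,0,4.5],[-5,0,-5.7,0.03,0,0,4.5],[-8,0,-9.2,0.06,0,0,4.5],[-11,0,-12.7,0.09,0,0,4.5],[-14,0,-16.2,0.12,0,0,4.5],[-16.5,0,-19.4,0.12,0,0,4.5],[-18.5,0,-21.7,0.12,0,0,4.5],[-18.5,2,-21.7,0.12,0,0,4.5],[-18.5,6,-21.7,0.12,0,0,4.5],[-18.5,10,-21.7,0.12,0,0,4.5],[-18.5,13,-21.7,0.12,0,0,4.5],[-18.5,15,-21.7,0.12,0,0,4.5],[-18.5,16,-21.7,0.12,0,0,4.5],[-18.5,16,-21.7,0.12,0,0,4.5]]]'
python3 - <<'E'
from h import *
o=status.observe(); print(o['tool_pos'],o['tool_rot'],o['contact_force'],o['opening'])
d=cap('wrist'); W=world(d,True); im=d['image'].astype(int); save(d,'wrist5')
m=(im[...,0]>1.3*im[...,2]); m[:225]=0;m[332:]=0;m[:,:240]=0;m[:,385:]=0; m&=(W[...,2]>.0)&(W[...,2]<.12)
p=W[m]; O=o['tool_pos']; ps=.288
u=np.array([np.cos(ps),np.sin(ps),0]);v=np.array([-u[1],u[0],0]);q=np.c_[(p-O)@u,(p-O)@v,p[:,2]-O[2]]
t=q[q[:,0]>-.022]
for k in range(4):
    A=np.c_[t[:,:2],np.ones(len(t))]; c=np.linalg.lstsq(A,t[:,2],rcond=None)[0]; e=abs(A@c-t[:,2]); t=t[e<.003]
print('plane',c,len(t),t.min(0),t.max(0))
E
```

```text
time: 16.4
tool_pos: [0.4362, -0.2485, 0.0543]
tool_rot: [-1.447, 0.002, 0.288]
contact_force: [-1.7, -0.7, -1.7]
opening: 0.0529
[ 0.43616192 -0.24853161  0.05425546] [-1.44699682  0.00241157  0.28812927] [-1.71996685 -0.73656525 -1.66234631] 0.05294236639467165
plane [0.01265773 0.00811784 0.01243405] 4752 [-0.02198964 -0.02882452  0.00909576] [0.00933659 0.02483721 0.01534791]
```

View pics/wrist5.png

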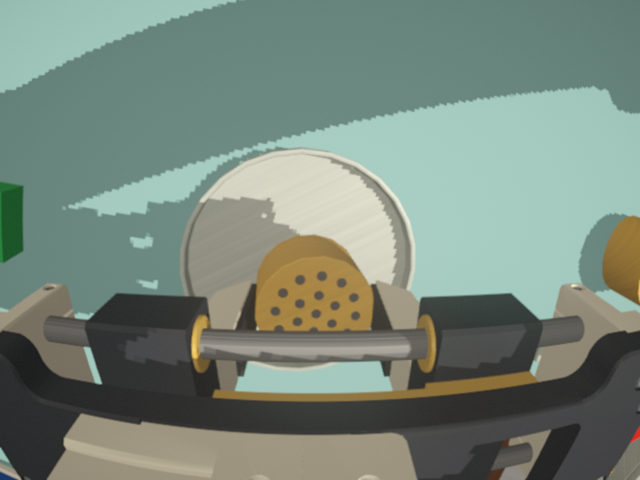

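The view shows the die level over the middle of the dish (300,258). Its bottom is about 28 mm above the dish floor, so I'm lowering to near contact and feeling the rest.

```bash
python3 -m pendant '[[[0,1,-0.1,0,0,0,4.5],[0,1.8,-0.2,0,0,0,4.5],[0,2.3,-0.25,0,0,0,4.5],[0,2.5,-0.3,0,0,0,4.5],[0,2.6,-0.3,0,0,0,4.5],[0,2.6,-0.3,0,0,0,4.5]]]'
python3 -m pendant '[[[0,0.1,0,0,0,0,4.5],[0,0.1,0,0,0,0,4.5]]]'
python3 -m pendant '[[[0,0.1,0,0,0,0,4.5],[0,0.1,0,0,0,0,4.5]]]'
```

```text
time: 17.05
tool_pos: [0.4374, -0.2494, 0.0301]
tool_rot: [-1.451, -0.0, 0.288]
contact_force: [0.2, -0.3, -1.2]
opening: 0.0529
time: 17.25
tool_pos: [0.4373, -0.2492, 0.0291]
tool_rot: [-1.451, -0.0, 0.288]
contact_force: [0.4, -0.2, -1.3]
opening: 0.0533
time: 17.45
tool_pos: [0.4372, -0.2491, 0.028]
tool_rot: [-1.451, -0.0, 0.288]
contact_force: [0.1, 1.0, -2.2]
opening: 0.0531
```

```bash
python3 -m pendant '[[[0,0.1,0,0,0,0,4.5],[0,0.1,0,0,0,0,4.5]]]'
python3 -m pendant '[[[0,0.1,0,0,0,0,4.5],[0,0.1,0,0,0,0,4.5]]]'
```

```text
time: 17.65
tool_pos: [0.4371, -0.2489, 0.0269]
tool_rot: [-1.451, 0.0, 0.288]
contact_force: [0.3, -0.8, -2.4]
opening: 0.0531
time: 17.85
tool_pos: [0.4371, -0.2488, 0.0259]
tool_rot: [-1.451, 0.0, 0.288]
contact_force: [-0.3, 0.3, -1.6]
opening: 0.0531
```

```bash
python3 -m pendant '[[[0,0.1,0,0,0,0,4.5],[0,0.1,0,0,0,0,4.5]]]'
```

```text
time: 18.05
tool_pos: [0.4372, -0.2489, 0.0252]
tool_rot: [-1.451, -0.0, 0.288]
contact_force: [-0.5, -0.4, 0.8]
opening: 0.0528
```

Contact at about 2.4 N. Releasing and backing off.

```bash
python3 -m pendant '[[[0,0,0,0,0,0,5.4],[0,0,0,0,0,0,5.6],[0,0,0,0,0,0,5.9],[0,0,0,0,0,0,7],[0,0,0,0,0,0,8],[0,0,0,0,0,0,8],[0,0,0,0,0,0,8]]]'
python3 -m pendant '[[[0,-2,0,0,0,0,8],[0,-6,0,0,0,0,8],[0,-10,0,0,0,0,8],[0,-14,0,0,0,0,8],[0,-18,0,0,0,0,8],[0,-18,0,0,0,0,8],[0,-18,0,0,0,0,8]]]'
python3 - <<'E'
from h import *
from scipy.optimize import least_squares
o=status.observe(); print(o['tool_pos'],o['contact_force'],o['opening'])
d=cap('wrist'); W=world(d,True); im=d['image'].astype(int); save(d,'wrist6')
m=(im[...,0]>1.4*im[...,2])&(abs(W[...,2]-.038)<.012)&(np.hypot(W[...,0]-.437,W[...,1]+.25)<.07)
p=W[m]; zt=np.median(p[:,2]); t=p[abs(p[:,2]-zt)<.005]
A=np.c_[t[:,:2]-t[:,:2].mean(0),np.ones(len(t))]; print('die top',zt,cv2.minEnclosingCircle((t[:,:2]*1000).astype(np.float32)),np.linalg.lstsq(A,t[:,2],rcond=None)[0])
q=W[(W[...,2]>.009)&(W[...,2]<.02)&(np.hypot(W[...,0]-.437,W[...,1]+.25)<.085)]
print('dish',least_squares(lambda p:np.hypot(q[:,0]-p[0],q[:,1]-p[1])-p[2],[.437,-.25,.07],loss='soft_l1',f_scale=.002).x)
s=cap('scene'); Ws=world(s); i=s['image'].astype(int); r=(i[...,0]>110)&(i[...,1]<50)&(i[...,2]<50); r[:180]=0;r[260:]=0; print('grip top',np.nanmax(Ws[r][:,2]))
v=np.hstack([d['image'][60:,60:580],s['image'][60:,60:580]]); cv2.imwrite('pics/fin.png',cv2.resize(v,None,fx=.76,fy=.76)[...,::-1])
E
```

```text
time: 18.75
tool_pos: [0.4371, -0.2487, 0.025]
tool_rot: [-1.451, -0.0, 0.288]
contact_force: [0.1, -0.2, 0.6]
opening: 0.0796
time: 19.45
tool_pos: [0.4433, -0.2695, 0.2042]
tool_rot: [-1.452, -0.001, 0.288]
contact_force: [-0.5, 0.4, -1.1]
opening: 0.0803
[ 0.44332045 -0.26954062  0.2041934 ] [-0.51215066  0.44024131 -1.13656221] 0.08028256950072951
die top 0.037543992673834264 ((436.14398193359375, -250.16632080078125), 27.11840057373047) [0.00108908 0.00419168 0.0375364 ]
dish [ 0.43741313 -0.25117119  0.06765662]
grip top 0.13398739304304896
```

View pics/fin.png

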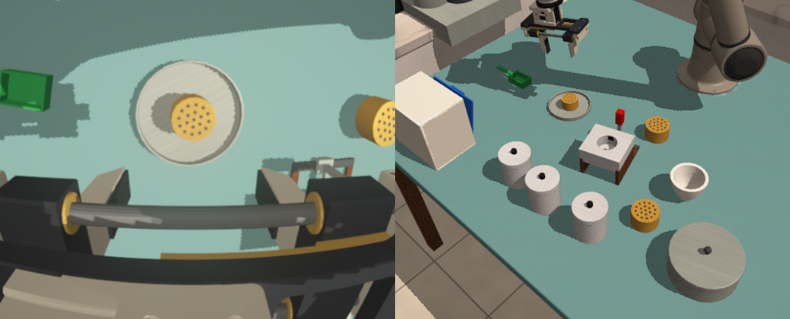

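The final picture shows the die flat in the middle of the dish (192,118 left; 570,100 right), the pocket empty, the grip down and everything else in place. The die top is at 37.5 mm, against an expected 38 mm. Handing in.

```bash
python3 -c "
from cell import robot
print(robot.hand_in())"
```

```text
the job is handed in; nothing more can be done
None
```

The die is out of the nest and sitting upright near the middle of the dish. I handed the job in at about 19.5 s; the hand-in gives no verdict.

- **Finding the hole:** I pressed the rod up with about 6 N and slid it along the track. It popped into the hole roughly 3–4 mm to the −y side of the pocket centre, and the pressing force fell from 8 N to 2.5 N.
- **Pushing the die up:** I raised the die about 18 mm. The force on the rod was about 10 N by the last reading, below the 20 N limit. I then lowered the yoke and let go of the grip.
- **Moving the die:** The die came up tilted about 0.12 rad, and gripping it did not straighten it. I turned the wrist to level it before setting it down, and it touched the dish with about 2.4 N.

**Last checks:**
- The die is about 2 mm from the dish centre, and its top is at 37.5 mm (38 mm expected) with a slope under 0.005.
- Nothing touches the gripper, and the other things look unmoved in the picture; I did not measure them.
- **One reading disagrees:** the highest point on the grip read 134 mm, against 128 mm nominal. Before any move the same measure also read high, at 132 to 134 mm, so I put it down to depth noise. I released the yoke within about 0.5 mm of its rest height.

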